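Line up test panels on the coating board and fold the hold-down bar over them

TASK

Get the three bare wooden test panels ready for coating: on the coating board, push them into one straight row, side by side and touching, with the far ends tight against the steel stop and the first panel tight against the steel side fence. Once they are lined up, fold the hinged hold-down bar over until it lies flat on the panels, and leave everything else on the bench where it is.

Things in the scene. Friction and masses are not known exactly. Their poses are not given: they have to be found in the camera images.
- coating_board: Grey board screwed to the bench, 270 x 520 mm, 12 mm thick; position and yaw vary. Origin at bench level; x points to the stop (roughly away from the robot), y to the side fence (roughly robot's left), z up. Slab x -145..125, y -260..260 mm, top at z = 12. A finished row has panel centres at x = 15 mm and y = 168, 104 and 40 mm; any panel may take any place.
- corner (a point): Inner corner where the faces of stop and fence meet, on the board's top: x = 80, y = 200, z = 12 mm in the board's frame, same axes. The steel stop strip runs along y from here (board y -150..210, x 80..92 mm), the steel fence along x (board x -65..80, y 200..212 mm); both stand 10 mm above the board's top.
- panel_a: Bare wooden test panel, 130 mm (its x axis) x 64 mm (its y axis) x 16 mm thick, about 75 g, loose, lying flat on the coating board. Origin at the centre of its underside; small hanging hole marked near its far (+x) end. The three are identical; they start apart, 10 to 60 mm short of the stop and up to 0.2 rad askew, and slide easily.
- panel_b: Bare wooden test panel, 130 mm (its x axis) x 64 mm (its y axis) x 16 mm thick, about 75 g, loose, lying flat on the coating board. Origin at the centre of its underside; small hanging hole marked near its far (+x) end. The three are identical; they start apart, 10 to 60 mm short of the stop and up to 0.2 rad askew, and slide easily.
- panel_c: Bare wooden test panel, 130 mm (its x axis) x 64 mm (its y axis) x 16 mm thick, about 75 g, loose, lying flat on the coating board. Origin at the centre of its underside; small hanging hole marked near its far (+x) end. The three are identical; they start apart, 10 to 60 mm short of the stop and up to 0.2 rad askew, and slide easily.
- hold_bar (a joint): Angle of the aluminium hold-down bar, rad: 0 = flat on the panels, 1.57 = upright, more = leaning away from the panels. Starts at 1.5 to 1.85, range -0.10 to 2.1. Stiff hinge: it stays where it is left; turning takes 2 to 5 N at the free edge. It folds towards the robot. Bar 330 mm long (along board y), 50 mm from hinge axis to free edge, 6 mm thick, rubber strip underneath.
- bar_hinge (a point): Middle of the bar's hinge axis, which runs along the board's y, behind the stop: at x = 107, y = 35, z = 34 mm in the board's frame. When the bar is flat its upper face is 37 mm above the bench and it covers the last 23 mm of the panels.
- bar_lip (a point): Outer edge of the finger lip in the middle of the bar's free edge (lip 60 mm long, 14 mm deep, 4 mm thick), 64 mm from the hinge axis. There is free space behind the raised bar to reach down and push it over from behind.
- applicator: Bystander: steel film applicator frame, 60 x 40 x 26 mm, standing on the board's end away from the fence, about at y = -234 mm in the board's frame. Origin at the centre of its underside.
- tin_large: Bystander: closed white paint tin, 108 mm diameter, 130 mm high, on the bench off the board's end away from the fence. Origin at the centre of its underside.
- tin_small: Bystander: closed bare-metal tin, 76 mm diameter, 80 mm high, near the large tin. Origin at the centre of its underside.
- bottle: Bystander: white plastic bottle with a red cap, 76 mm diameter, 210 mm high, on the bench off the fence end of the board. Origin at the centre of its underside.
- brush: Bystander: paint brush lying on the bench off the fence end of the board. Origin under its middle.
- tape: Bystander: roll of masking tape lying flat, 100 mm diameter, 25 mm high, on the bench off the fence end of the board. Origin at the centre of its underside.
- gloss_meter: Bystander: grey gloss meter, a rounded box 140 x 45 x 68 mm, lying on the bench beside the board's end away from the fence. Origin at the centre of its underside.
There are look-alikes about, which are no part of the job. What is shaped like the panel_c but pink or red is not meant.

How it is judged:
By the outcome, as a careful person would: the job done as asked, in the order asked, and still so for the second after the job is handed in, with the robot touching nothing.
It also fails if it takes over 67 s, if anything falls off the work surface, if the arm or the gripper's body presses on something with over 40 N, if the wrist force passes 120 N, or if a joint passes its speed limit or range.

ROBOT

A 6-joint arm with a two-finger parallel gripper is mounted at the origin on the work surface. World frame = base frame: x ahead of the robot, y to its left, z up, the work surface at z = 0. Lengths are in mm, angles in rad, forces in N, time in s.
With the tool pointing down it reaches from about 400 to 925 mm from the base axis. Payload 12.5 kg.
Tool frame: the origin (TCP) lies on the centre line of the jaws, within the pads' length; the fingertips stand 19 mm ahead of it and the grasp point (between the pads) is the TCP (bot.nose_length is the distance from the TCP to the fingertips, in mm); x points along the fingers, z is the direction in which the jaws open and shut, and the axes are right-handed (so a half turn about x gives the same grasp; the last joint's range is limited). The gripper opens to 95 mm and grips with 3 to 60 N. Pads are 20 mm wide; open, the fingers measure 119 mm over their backs; the gripper's body (75 mm by 180 mm) begins 59 mm behind the grasp point.
Start: joints at [-1.432, 0.491, 1.559, -0, 1.092, -0.106], TCP at [151.498, -606.377, 233.661] pointing down, gripper open.
Joint ranges: [-3.1, 3.1], [-0.84, 2.19], [0.05, 2.79], [-1.13, 4.28], [0.06, 2.93], [-2.69, 2.69]. Speed limits (rad/s): [2.22, 2.22, 2.79, 3.14, 3.14, 3.14].

INTERFACE

Orientations are given as a unit quaternion [x, y, z, w].
In Python, from plant import bot gives the robot as it stands.
- The arm moves only by the tool jog_arm, never from a script. Its argument "series" is a list of rows, each a list of 7 numbers: the turn, a rotation vector about the world's x, y, z in degrees, then the shift along the world's x, y, z in m, then the closure, from -1 (fully open) to 1 (shut), so that 0 is half open. A call has 1 to 10 rows; each row shifts and turns the commanded pose from where the row before left it; what a row does not reach is not made up. A row lasts 1/12 s, in which the tool goes at most 41.7 mm and 7.16 degrees, less where a joint would pass 70% of its speed; a pose out of reach is approached as far as the arm can. A call is refused whole if a number of a shift passes 0.0417 or a number of a turn 7.16, either way. A call with a gripper value outside its range is refused whole. The fingers move at their own pace and stop on an object; "squeeze" is the grip in N (left out, the last holds). Time passes only in rows, so rows that do not move let the fingers close. It gives the time, the measured TCP pose, the force and the opening at its end, in the units of the state.
- bot.observe(): the state, without advancing time (a new reading comes with each control period).
- bot.capture(name): name is "scene" or "top" or "wrist"; returns a dict with "color" (480x640x3 uint8, blue, green, red), "K" (3x3 intrinsics, pixels), "k1" (the pictures are not rectified: a ray, as slopes to the right and down, at radius r is drawn at 1 + k1 r^2 times it, then the intrinsics apply), "origin" and "attitude" of the camera in the world; the wrist camera has in their place "tool_from_camera" (4x4, takes a point from camera to tool coordinates, whose origin is the TCP and whose axes are the tool frame's). Camera axes: x right, y down, z forward; pixel columns grow to the right and rows downward; lengths in mm; the calibration is good to about 2 mm. A picture is of the moment at which its call begins: read the wrist's pose just before it. There is no depth.
- bot.finish_job(): hands the job in, once; it reports no verdict.
The state is a dict: "t": time; "qpos": joint angles; "joint_vel": joint speeds; "tau": joint torques, N m; "eef_pos": TCP position; "tool_rot": TCP orientation; "wrist_force": force on the tool from outside, world axes, zero at the start; "wrist_torque": the same for the moment, N m; "gripper_width": opening from 0.0 (shut) to 1.0 (fully open).
Only numpy, scipy, OpenCV 4.12 (cv2) and the standard library are available. Lean on these libraries where they do the work, as an engineer would, in place of code of your own. Each camera call takes 0.05 s, during which the arm holds its last target. There are 200 camera calls.

## Working session

There is one attempt and no reset: what is moved stays moved. The work goes in short steps, Python scripts to look and compute and a tool call to move; the robot and the scene stay as the last step left them, time stands still between calls to the robot, and variables do not carry over. Pictures are saved under pics/ and viewed, about 8 in all and at most 12, crops included, and the job is handed in when it is done.

Besides the shell and the picture viewer there is one more tool, called after "Emit:" in YAML: its name, and indented under it one key for each argument. jog_arm: Moves the arm, as the interface text tells. Its arguments: {"type":"object","properties":{"series":{"type":"array","items":{"type":"array","items":{"type":"number"}}},"squeeze":{"type":"number"}},"required":["series"]}

```bash
mkdir -p pics; ls
python3 - <<'E'
from plant import bot
import cv2,pickle
print(bot.observe())
for n in("top","scene"):
    c=bot.capture(n); pickle.dump(c,open(n+'.pkl','wb')); cv2.imwrite(f'pics/{n}0.png',c['color']); print(n,c['K'],c['k1'],c['origin'],c['attitude'])
E
```

```text
pics
{'t': 0.0, 'qpos': array([-1.43158113e+00,  4.91581718e-01,  1.55946912e+00, -4.91236991e-05,
        1.09170772e+00, -1.05633107e-01]), 'joint_vel': array([-1.80127298e-03,  3.64332215e-04,  2.00216892e-03, -1.18714580e-03,
       -8.39299990e-05,  6.26444144e-04]), 'tau': array([-2.62897656e-04, -6.12644148e+01, -2.58180678e+01,  6.92770234e-02,
        4.82588774e-02, -8.59797728e-05]), 'eef_pos': array([ 151.46419204, -606.12731595,  233.0411995 ]), 'tool_rot': array([ 0.43546755,  0.55762892, -0.43491662,  0.55701484]), 'wrist_force': array([ 0.08062211, -0.96381896,  0.77124076]), 'wrist_torque': array([-0.04618965,  0.01397607,  0.00142071]), 'gripper_width': 0.9987191980904833}
top [[491.31758404   0.         327.45818614]
 [  0.         491.31758404 238.3799239 ]
 [  0.           0.           1.        ]] -0.10939104926313346 [ 147.04832779  -10.32704638 1539.82450679] [-0.69461773  0.71302108 -0.06301228  0.07167003]
scene [[435.15367131   0.         318.87715757]
 [  0.         435.15367131 230.85078507]
 [  0.           0.           1.        ]] -0.051634186244127245 [1156.1745858   379.87468971  724.81375456] [ 0.45250613  0.78339195 -0.36588345 -0.21832214]
```

View pics/top0.png

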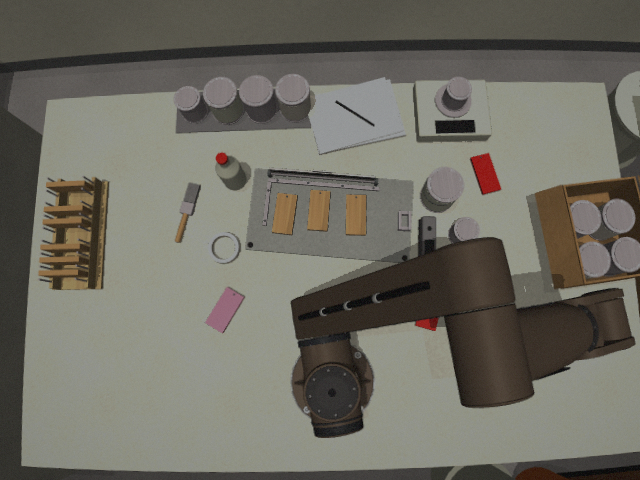

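View pics/scene0.png

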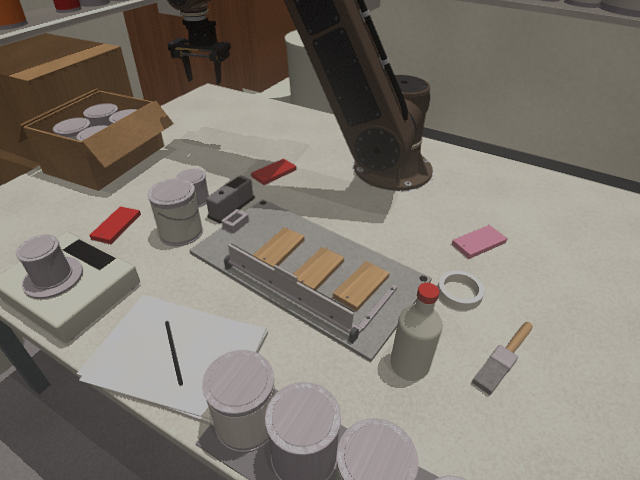

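Top view: the board spans about (248..413, 168..262) and the three wooden panels are at (284,213), (319,210) and (356,214). The raised bar runs from (268,173) to (377,184). Candidates for the panels are those three wooden pieces, the pink one at (225,309), and the red ones at (485,173) and (428,322). I choose the three wooden ones on the board.

```bash
cat > h.py <<'E'
import numpy as np,cv2,pickle
from scipy.spatial.transform import Rotation as R
def campose(c,st=None):
    if 'origin' in c: return R.from_quat(c['attitude']).as_matrix(),np.array(c['origin'])
    T=np.array(c['tool_from_camera']);Rt=R.from_quat(st['tool_rot']).as_matrix()
    return Rt@T[:3,:3],Rt@T[:3,3]+st['eef_pos']
def cast(c,px,z,st=None):
    Rm,o=campose(c,st)
    K=np.array(c['K']);d=np.array([c['k1'],0,0,0,0.])
    # r' = r(1+k1 r^2)
    n=cv2.undistortPointsIter(np.array(px,float).reshape(-1,1,2),K,d,None,None,(3,100,1e-10)).reshape(-1,2)
    v=np.c_[n,np.ones(len(n))]@Rm.T
    return o+v*((z-o[2])/v[:,2])[:,None]
def project(c,P,st=None):
    Rm,o=campose(c,st)
    return cv2.projectPoints(np.array(P,float).reshape(-1,3),cv2.Rodrigues(Rm.T)[0],-Rm.T@o,np.array(c['K']),np.array([c['k1'],0,0,0,0.]))[0].reshape(-1,2)
def wood(c,lo=(8,70,110),hi=(22,255,255)):
    h=cv2.cvtColor(c['color'],cv2.COLOR_BGR2HSV); return cv2.inRange(h,lo,hi)
def panels(c,st=None,z=28,amin=300,roi=None,**k):
    m=wood(c,**k); m=cv2.morphologyEx(m,cv2.MORPH_OPEN,np.ones((3,3)))
    if roi is not None:
        mm=np.zeros_like(m);x0,y0,x1,y1=roi;mm[y0:y1,x0:x1]=m[y0:y1,x0:x1];m=mm
    out=[]
    for ct in cv2.findContours(m,0,cv2.CHAIN_APPROX_NONE)[0]:
        if cv2.contourArea(ct)<amin: continue
        P=cast(c,ct.reshape(-1,2),z,st)[:,:2].astype(np.float32)
        r=cv2.minAreaRect(P); b=cv2.boxPoints(r)
        e=[b[1]-b[0],b[2]-b[1]]; L=max(e,key=np.linalg.norm); L=L*np.sign(L[0])
        out.append((np.round(r[0],1),np.round(sorted(r[1]),1),round(float(np.arctan2(L[1],L[0])),3)))
    return sorted(out,key=lambda q:-q[0][1])
E
python3 - <<'E'
from h import *
c=pickle.load(open('top.pkl','rb'))
for p in panels(c,roi=(248,160,413,262)):print(p)
print(cast(c,[(258,168),(413,181),(248,250),(409,262)],12).round())
print('corner-ish stop/fence',cast(c,[(267,185),(378,190)],22).round())
s=pickle.load(open('scene.pkl','rb'))
for p in panels(s,roi=(240,220,400,320)):print('s',p)
for n,roi in(('top',(235,150,425,275)),('scene',(180,160,450,370))):
    d=pickle.load(open(n+'.pkl','rb'))['color'];x0,y0,x1,y1=roi
    cv2.imwrite(f'pics/{n}0c.png',cv2.resize(d[y0:y1,x0:x1],None,fx=4 if n=='top' else 2.8,fy=4 if n=='top' else 2.8,interpolation=cv2.INTER_CUBIC))
E
```

```text
(array([525.2, 140.5]), array([ 63.3, 129.8]), -0.15)
(array([533. ,  31.2]), array([ 63.5, 129.2]), -0.101)
(array([515.7, -85.8]), array([ 60.6, 130. ]), -0.04)
[[ 684.  227.   12.]
 [ 624. -278.   12.]
 [ 412.  258.   12.]
 [ 360. -249.   12.]]
corner-ish stop/fence [[ 621.  196.   22.]
 [ 594. -161.   22.]]
s (array([526.5, 138. ]), array([ 64.5, 130.4]), -0.153)
s (array([531.2,  29.2]), array([ 63.7, 123.9]), -0.107)
s (array([516.3, -88. ]), array([ 64.5, 129.2]), -0.051)
```

View pics/top0c.png

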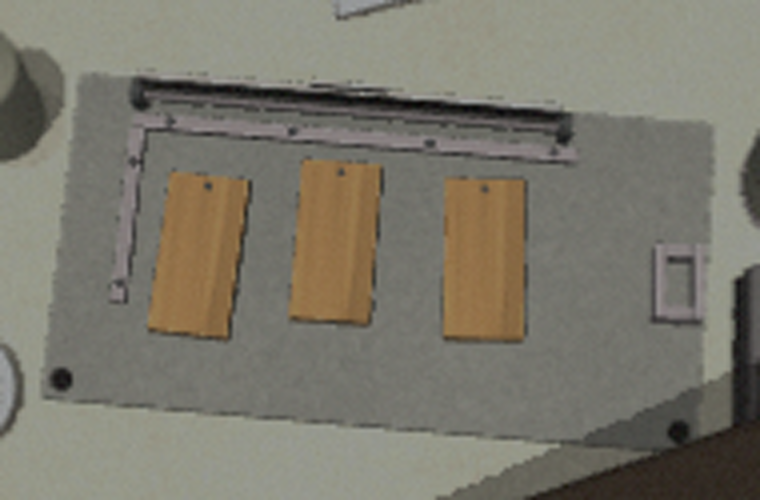

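Close crop confirms the three wooden panels, each with a hole at its far end. The fence runs along crop x≈118..140 and the stop from (130,120) to (578,155). Next I fit the board frame.

```bash
cat > fit.py <<'E'
from h import *
c=pickle.load(open('top.pkl','rb'))
cp=lambda *p:[(x/4+235-.375,y/4+150-.375) for x,y in p]
obs=[];mod=[]
for pts,z,m in [(cp((80,73),(712,122),(43,398)),12,[(125,260),(125,-260),(-145,260)]),
   (cp((145,129),(577,150)),22,[(80,200),(92,-150)])]:
    obs+=list(cast(c,pts,z)[:,:2]);mod+=m
obs=np.array(obs);mod=np.array(mod,float)
mo,mm=obs.mean(0),mod.mean(0);a=mod-mm;b=obs-mo
yaw=np.arctan2((a[:,0]*b[:,1]-a[:,1]*b[:,0]).sum(),(a*b).sum())
Rb=np.array([[np.cos(yaw),-np.sin(yaw)],[np.sin(yaw),np.cos(yaw)]]);t=mo-Rb@mm
if __name__=='__main__':
    print(yaw,t);print((obs-(mod@Rb.T+t)).round(1))
    for p in panels(c,roi=(248,160,413,262)):print(((p[0]-t)@Rb).round(1),round(p[2]-yaw,3))
    from plant import bot
    st=bot.observe();M=R.from_quat(st['tool_rot']).as_matrix();print(M.round(3))
    print('rotvec to jaws along board y:',)
    # tool x down, tool z along +-board y
    for s in(1,-1):
        z=np.r_[Rb@[0,s],0];x=np.array([0,0,-1.]);y=np.cross(z,x);T=np.c_[x,y,z]
        print(s,R.from_matrix(T@M.T).as_rotvec(degrees=True).round(2))
    w=lambda x,y:(Rb@[x,y]+t).round(1)
    print('bar hinge',w(107,35),'bx',Rb[:,0],'by',Rb[:,1])
E
python3 fit.py
```

```text
-0.1092238425325525 [530.49497072  -6.50373564]
[[ 1.3 -0.5]
 [ 1.   2. ]
 [ 0.1 -1.8]
 [-0.4 -0.6]
 [-2.   1. ]]
[-21.3 145.6] -0.041
[-1.6 37.8] 0.008
[ -6.1 -80.4] 0.069
[[-0.     0.97   0.242]
 [ 0.001  0.242 -0.97 ]
 [-1.     0.    -0.001]]
rotvec to jaws along board y:
1 [-0.0000e+00 -8.0000e-02  1.5971e+02]
-1 [ -0.06   0.   -20.29]
bar hinge [640.7  16.6] bx [ 0.994041  -0.1090068] by [0.1090068 0.994041 ]
```

Emit:
jog_arm:
  series:
    - [0, 0, -1.13, 0.0153, 0.0295, 0, 0.37]
    - [0, 0, -1.13, 0.0153, 0.0295, 0, 0.37]
    - [0, 0, -1.13, 0.0153, 0.0295, 0, 0.37]
    - [0, 0, -1.13, 0.0153, 0.0295, 0, 0.37]
    - [0, 0, -1.13, 0.0153, 0.0295, 0, 0.37]
    - [0, 0, -1.13, 0.0153, 0.0295, 0, 0.37]
    - [0, 0, -1.13, 0.0153, 0.0295, 0, 0.37]
    - [0, 0, -1.13, 0.0153, 0.0295, 0, 0.37]
    - [0, 0, -1.13, 0.0153, 0.0295, 0, 0.37]
  squeeze: 20

```text
t: 0.85
eef_pos: [289.5, -339.3, 233.6]
tool_rot: [0.483, 0.516, -0.483, 0.516]
wrist_force: [0.8, 0.2, -0.2]
gripper_width: 0.423
```

Emit:
jog_arm:
  series:
    - [0, 0, -1.13, 0.0153, 0.0295, 0, 0.37]
    - [0, 0, -1.13, 0.0153, 0.0295, 0, 0.37]
    - [0, 0, -1.13, 0.0153, 0.0295, 0, 0.37]
    - [0, 0, -1.13, 0.0153, 0.0295, 0, 0.37]
    - [0, 0, -1.13, 0.0153, 0.0295, 0, 0.37]
    - [0, 0, -1.13, 0.0153, 0.0295, 0, 0.37]
    - [0, 0, -1.13, 0.0153, 0.0295, 0, 0.37]
    - [0, 0, -1.13, 0.0153, 0.0295, 0, 0.37]
    - [0, 0, -1.13, 0.0153, 0.0295, 0, 0.37]
    - [0, 0, 0, 0, 0, 0, 0.37]

```text
t: 1.68
eef_pos: [428.3, -71.6, 233.6]
tool_rot: [0.526, 0.472, -0.526, 0.472]
wrist_force: [-0.6, 0.7, 0.2]
gripper_width: 0.313
```

```bash
cat > s.py <<'E'
from fit import *
from plant import bot
st=bot.observe();M=R.from_quat(st['tool_rot']).as_matrix();p=st['eef_pos']
print('t',round(st['t'],2),'board',((p[:2]-t)@Rb).round(1),'z',p[2].round(1),'q',st['qpos'].round(2),'F board',(Rb.T@st['wrist_force'][:2]).round(1),st['wrist_force'][2].round(1),'open',round(st['gripper_width']*95,1),'jaw yaw err deg',np.degrees(np.arctan2(*(Rb.T@M[:2,2])[::-1])).round(1),'toolx',M[:,0].round(3))
E
python3 s.py
```

```text
t 1.68 board [-94.4 -75.9] z 233.6 q [-0.32  0.22  2.    0.    0.92  1.36] F board [-0.7  0.7] 0.2 open 29.7 jaw yaw err deg -89.9 toolx [ 0.     0.001 -1.   ]
```

Emit:
jog_arm:
  series:
    - [0, 0, 0, -0.0005, -0.0045, -0.033, 0.37]
    - [0, 0, 0, 0, 0, -0.033, 0.37]
    - [0, 0, 0, 0, 0, -0.033, 0.37]
    - [0, 0, 0, 0, 0, -0.033, 0.37]
    - [0, 0, 0, 0, 0, -0.033, 0.37]
    - [0, 0, 0, 0, 0, -0.032, 0.37]
    - [0, 0, 0, 0, 0, 0, 0.37]

```text
t: 2.27
eef_pos: [425.5, -80.0, 33.0]
tool_rot: [-0.526, -0.473, 0.528, -0.47]
wrist_force: [0.2, -0.6, 0.9]
gripper_width: 0.315
```

Emit:
jog_arm:
  series:
    - [0, 0, 0, 0.006, -0.0007, 0, 0.37]
    - [0, 0, 0, 0.006, -0.0007, 0, 0.37]
    - [0, 0, 0, 0.005, -0.0005, 0, 0.37]
    - [0, 0, 0, 0.005, -0.0005, 0, 0.37]
    - [0, 0, 0, 0.004, -0.0004, 0, 0.37]
    - [0, 0, 0, 0.004, -0.0004, 0, 0.37]
    - [0, 0, 0, 0.002, -0.0002, 0, 0.37]
    - [0, 0, 0, 0.001, -0.0001, 0, 0.37]
    - [0, 0, 0, 0, 0, 0, 0.37]

```text
t: 3.02
eef_pos: [459.6, -83.4, 36.7]
tool_rot: [0.527, 0.472, -0.527, 0.472]
wrist_force: [-0.5, 0.1, -0.3]
gripper_width: 0.313
```

```bash
python3 s.py
python3 - <<'E'
from plant import bot
import cv2,pickle
st=bot.observe();w=bot.capture('wrist');s=bot.capture('scene');pickle.dump((st,w),open('w1.pkl','wb'));pickle.dump(s,open('s1.pkl','wb'))
cv2.imwrite('pics/w1.png',cv2.hconcat([cv2.resize(w['color'],(400,300)),s['color'][160:370,150:450][:, :].copy() if 0 else cv2.resize(s['color'][180:370,180:433],(400,300))]))
E
```

```text
t 3.02 board [-62.1 -84.1] z 36.7 q [-0.32  0.6   2.11 -0.    0.43  1.36] F board [-0.5  0. ] -0.3 open 29.7 jaw yaw err deg -90.1 toolx [ 0. -0. -1.]
```

View pics/w1.png

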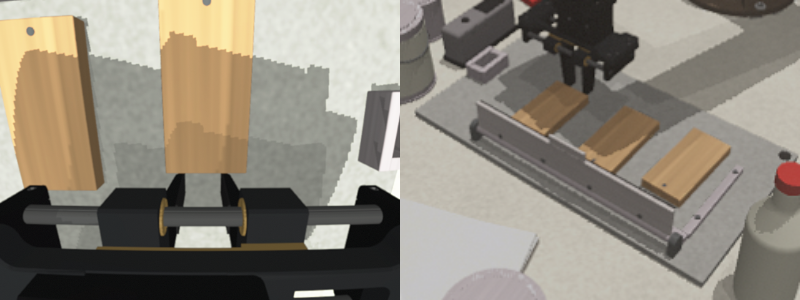

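The wrist view shows the fingers behind panel C's near end (205,172), pushing it. The scene view shows C not yet at the stop, and there is no force yet. I'll keep pushing.

Emit:
jog_arm:
  series:
    - [0, 0, 0, 0.0012, -0.0001, 0, 0.37]
    - [0, 0, 0, 0.0012, -0.0001, 0, 0.37]
    - [0, 0, 0, 0.001, -0.0001, 0, 0.37]
    - [0, 0, 0, 0, 0, 0, 0.37]

```text
t: 3.45
eef_pos: [460.5, -83.1, 36.5]
tool_rot: [-0.526, -0.473, 0.528, -0.47]
wrist_force: [-10.6, -0.2, 7.3]
gripper_width: 0.315
```

Emit:
jog_arm:
  series:
    - [0, 0, 0, 0.001, -0.0001, 0, 0.37]
    - [0, 0, 0, 0.0, 0, 0, 0.37]

```text
t: 3.62
eef_pos: [460.6, -83.0, 36.4]
tool_rot: [-0.525, -0.474, 0.528, -0.469]
wrist_force: [-15.2, -0.8, 9.7]
gripper_width: 0.316
```

Emit:
jog_arm:
  series:
    - [0, 0, 0, 0.001, -0.0001, 0, 0.37]
    - [0, 0, 0, 0.0, 0, 0, 0.37]

```text
t: 3.78
eef_pos: [460.7, -82.9, 36.4]
tool_rot: [-0.525, -0.475, 0.529, -0.469]
wrist_force: [-18.2, -2.4, 13.4]
gripper_width: 0.318
```

Emit:
jog_arm:
  series:
    - [0, 0, 0, 0.001, -0.0001, 0, 0.37]
    - [0, 0, 0, 0.0, 0, 0, 0.37]

```text
t: 3.95
eef_pos: [460.8, -82.9, 36.4]
tool_rot: [-0.524, -0.475, 0.529, -0.468]
wrist_force: [-22.4, -3.0, 16.7]
gripper_width: 0.312
```

Emit:
jog_arm:
  series:
    - [0, 0, 0, -0.018, 0.002, 0, 0.37]
    - [0, 0, 0, -0.0178, 0.0019, 0, 0.37]
    - [0, 0, 0, 0.0033, 0.0303, 0, 0.37]
    - [0, 0, 0, 0.0033, 0.0303, 0, 0.37]
    - [0, 0, 0, 0.0033, 0.0303, 0, 0.37]
    - [0, 0, 0, 0.0033, 0.0303, 0, 0.37]
    - [0, 0, 0, 0.006, -0.0007, 0, 0.37]
    - [0, 0, 0, 0.006, -0.0007, 0, 0.37]
    - [0, 0, 0, 0.005, -0.0005, 0, 0.37]
    - [0, 0, 0, 0.005, -0.0005, 0, 0.37]

```text
t: 4.78
eef_pos: [465.6, 37.9, 36.6]
tool_rot: [-0.527, -0.471, 0.527, -0.471]
wrist_force: [-0.2, 0.6, 1.5]
gripper_width: 0.313
```

Emit:
jog_arm:
  series:
    - [0, 0, 0, 0.004, -0.0004, 0, 0.37]
    - [0, 0, 0, 0.003, -0.0003, 0, 0.37]
    - [0, 0, 0, 0.002, -0.0002, 0, 0.37]
    - [0, 0, 0, 0.002, -0.0002, 0, 0.37]
    - [0, 0, 0, 0.002, -0.0002, 0, 0.37]
    - [0, 0, 0, 0, 0, 0, 0.37]

```text
t: 5.28
eef_pos: [474.5, 37.3, 36.4]
tool_rot: [-0.525, -0.474, 0.529, -0.469]
wrist_force: [-15.2, -1.7, 11.2]
gripper_width: 0.316
```

```bash
python3 s.py
```

```text
t 5.28 board [-60.5  37.4] z 36.4 q [-0.06  0.61  2.09 -0.    0.46  1.62] F board [-14.9  -3.3] 11.2 open 30.1 jaw yaw err deg -90.1 toolx [-0.009  0.    -1.   ]
```

Emit:
jog_arm:
  series:
    - [0, 0, 0, -0.0244, 0.0027, 0, 0.37]
    - [0, 0, 0, -0.0243, 0.0026, 0, 0.37]
    - [0, 0, 0, 0.0029, 0.0268, 0, 0.37]
    - [0, 0, 0, 0.0029, 0.0268, 0, 0.37]
    - [0, 0, 0, 0.003, 0.0269, 0, 0.37]
    - [0, 0, 0, 0.003, 0.0269, 0, 0.37]
    - [0, 0, 0, 0.007, -0.0008, 0, 0.37]
    - [0, 0, 0, 0.006, -0.0006, 0, 0.37]
    - [0, 0, 0, 0.006, -0.0007, 0, 0.37]
    - [0, 0, 0, 0.006, -0.0007, 0, 0.37]

```text
t: 6.12
eef_pos: [466.8, 146.3, 36.6]
tool_rot: [-0.527, -0.471, 0.527, -0.471]
wrist_force: [-0.2, -1.2, -0.8]
gripper_width: 0.313
```

Emit:
jog_arm:
  series:
    - [0, 0, 0, 0.006, -0.0007, 0, 0.37]
    - [0, 0, 0, 0.006, -0.0007, 0, 0.37]
    - [0, 0, 0, 0.005, -0.0005, 0, 0.37]
    - [0, 0, 0, 0.003, -0.0003, 0, 0.37]
    - [0, 0, 0, 0.002, -0.0002, 0, 0.37]
    - [0, 0, 0, 0.002, -0.0002, 0, 0.37]
    - [0, 0, 0, 0, 0, 0, 0.37]

```text
t: 6.7
eef_pos: [486.8, 144.5, 36.4]
tool_rot: [-0.524, -0.473, 0.529, -0.47]
wrist_force: [-15.0, 2.1, 10.9]
gripper_width: 0.314
```

```bash
python3 s.py
```

```text
t 6.7 board [-59.9 145.4] z 36.4 q [0.16 0.63 2.01 0.   0.51 1.84] F board [-15.2   0.5] 10.9 open 29.8 jaw yaw err deg -90.1 toolx [-0.008 -0.001 -1.   ]
```

Emit:
jog_arm:
  series:
    - [0, 0, 0, -0.0149, 0.0016, 0, 0.37]
    - [0, 0, 0, 0, 0, 0.027, 0.37]
    - [0, 0, 0, 0, 0, 0.027, 0.37]
    - [0, 0, 6.93, 0.0027, -0.0222, 0, -0.26]
    - [0, 0, 6.93, 0.0027, -0.0222, 0, -0.26]
    - [0, 0, 6.93, 0.0027, -0.0222, 0, -0.26]
    - [0, 0, 6.93, 0.0027, -0.0222, 0, -0.26]
    - [0, 0, 6.93, 0.0027, -0.0222, 0, -0.26]
    - [0, 0, 6.93, 0.0027, -0.0222, 0, -0.26]
    - [0, 0, 6.93, 0.0027, -0.0222, 0, -0.26]

```text
t: 7.53
eef_pos: [494.5, -10.4, 90.7]
tool_rot: [0.285, 0.647, -0.285, 0.647]
wrist_force: [-0.5, -0.0, 0.7]
gripper_width: 0.629
```

Emit:
jog_arm:
  series:
    - [0, 0, 6.93, 0.0027, -0.0222, 0, -0.26]
    - [0, 0, 6.93, 0.0027, -0.0222, 0, -0.26]
    - [0, 0, 6.93, 0.0027, -0.0222, 0, -0.26]
    - [0, 0, 6.93, 0.0027, -0.0222, 0, -0.26]
    - [0, 0, 6.93, 0.0027, -0.0222, 0, -0.26]
    - [0, 0, 6.93, 0.0027, -0.0222, 0, -0.26]
    - [0, 0, 0, 0, 0, 0, -0.26]
    - [0, 0, 0, 0, 0, 0, -0.26]

```text
t: 8.2
eef_pos: [510.4, -143.2, 90.6]
tool_rot: [0.04, 0.706, -0.04, 0.706]
wrist_force: [0.3, -0.1, 0.5]
gripper_width: 0.634
```

```bash
python3 s.py
python3 - <<'E'
from fit import *
from plant import bot
st=bot.observe();w=bot.capture('wrist');T=bot.capture('top');s=bot.capture('scene')
cv2.imwrite('pics/w2.png',cv2.hconcat([cv2.resize(w['color'],(400,300)),cv2.resize(s['color'][180:370,180:433],(400,300))]))
for p in panels(s,roi=(240,200,400,330),amin=150):print('s',((p[0]-t)@Rb).round(1),p[1],round(p[2]-yaw,3))
for p in panels(T,roi=(248,160,413,262),amin=150):print('t',((p[0]-t)@Rb).round(1),p[1],round(p[2]-yaw,3))
E
```

```text
t 8.2 board [  -5.1 -138.1] z 90.6 q [-0.4   0.56  1.93  0.    0.66 -0.29] F board [ 0.3 -0. ] 0.5 open 60.3 jaw yaw err deg -0.2 toolx [ 0. -0. -1.]
s [  6.3 142.9] [ 65.  107.3] -0.002
s [ 5.8 34.6] [ 65.4 107.4] -0.005
s [  5.2 -84.9] [ 64.8 107.5] -0.005
```

View pics/w2.png

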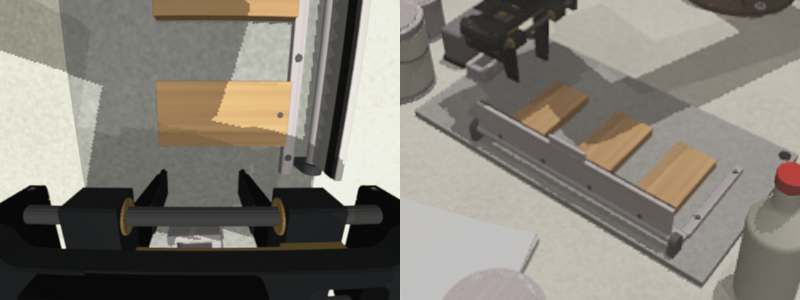

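The views show all three panels tight to the stop and square (yaw errors below 0.005 rad). The fingers are clear to C's right. Next I descend and push sideways.

Emit:
jog_arm:
  series:
    - [0, 0, 0, 0, 0, -0.027, -0.26]
    - [0, 0, 0, 0, 0, -0.027, -0.26]
    - [0, 0, 0, 0.0009, 0.0075, 0, -0.26]
    - [0, 0, 0, 0.0009, 0.0075, 0, -0.26]
    - [0, 0, 0, 0.0009, 0.0075, 0, -0.26]
    - [0, 0, 0, 0.0008, 0.0075, 0, -0.26]
    - [0, 0, 0, 0.0008, 0.0075, 0, -0.26]
    - [0, 0, 0, 0.0008, 0.0075, 0, -0.26]
    - [0, 0, 0, 0.0008, 0.0075, 0, -0.26]
    - [0, 0, 0, 0.0008, 0.0075, 0, -0.26]

```text
t: 9.18
eef_pos: [517.5, -81.5, 37.1]
tool_rot: [0.038, 0.706, -0.038, 0.706]
wrist_force: [0.4, -1.0, 1.0]
gripper_width: 0.629
```

Emit:
jog_arm:
  series:
    - [0, 0, 0, 0.0008, 0.0075, 0, -0.26]
    - [0, 0, 0, 0.0008, 0.0075, 0, -0.26]
    - [0, 0, 0, 0.0008, 0.0075, 0, -0.26]
    - [0, 0, 0, 0.0008, 0.0075, 0, -0.26]
    - [0, 0, 0, 0.0008, 0.0075, 0, -0.26]
    - [0, 0, 0, 0.0008, 0.0075, 0, -0.26]
    - [0, 0, 0, 0.0008, 0.007, 0, -0.26]

```text
t: 9.77
eef_pos: [522.8, -29.5, 36.6]
tool_rot: [0.038, 0.706, -0.038, 0.706]
wrist_force: [0.1, -2.2, 1.8]
gripper_width: 0.627
```

```bash
python3 s.py
```

```text
t 9.77 board [ -5.1 -23.7] z 36.6 q [-0.18  0.64  1.98 -0.    0.52 -0.07] F board [ 0.3 -2.2] 1.8 open 59.6 jaw yaw err deg 0.0 toolx [-0. -0. -1.]
```

Emit:
jog_arm:
  series:
    - [0, 0, 0, 0.0005, 0.005, 0, -0.26]
    - [0, 0, 0, 0.0005, 0.005, 0, -0.26]
    - [0, 0, 0, 0.0005, 0.004, 0, -0.26]
    - [0, 0, 0, 0.0003, 0.003, 0, -0.26]
    - [0, 0, 0, 0.0002, 0.002, 0, -0.26]
    - [0, 0, 0, 0.0001, 0.001, 0, -0.26]
    - [0, 0, 0, 0, 0, 0, -0.26]

```text
t: 10.35
eef_pos: [524.1, -11.6, 36.6]
tool_rot: [0.038, 0.707, -0.039, 0.705]
wrist_force: [-6.2, -18.0, 4.5]
gripper_width: 0.629
```

Emit:
jog_arm:
  series:
    - [0, 0, 0, 0.0001, 0.001, 0, -0.26]
    - [0, 0, 0, 0.0001, 0.001, 0, -0.26]
    - [0, 0, 0, 0, 0, 0, -0.26]

```text
t: 10.6
eef_pos: [523.9, -11.2, 36.6]
tool_rot: [0.037, 0.707, -0.039, 0.705]
wrist_force: [-9.2, -34.7, 5.0]
gripper_width: 0.629
```

Emit:
jog_arm:
  series:
    - [0, 0, 0, 0.0001, 0.001, 0, -0.26]
    - [0, 0, 0, 0.0001, 0.001, 0, -0.26]
    - [0, 0, 0, 0, 0, 0, -0.26]

```text
t: 10.85
eef_pos: [523.9, -10.8, 36.7]
tool_rot: [0.037, 0.707, -0.04, 0.705]
wrist_force: [-13.1, -51.5, 6.1]
gripper_width: 0.63
```

```bash
python3 s.py
```

```text
t 10.85 board [-6. -5.] z 36.7 q [-0.14  0.64  1.97 -0.01  0.53 -0.03] F board [ -7.5 -52.6] 6.1 open 59.8 jaw yaw err deg 0.0 toolx [-0.003 -0.004 -1.   ]
```

Emit:
jog_arm:
  series:
    - [0, 0, 0, -0.0004, -0.004, 0, -0.26]
    - [0, 0, 0, -0.0026, -0.024, 0, -0.26]
    - [0, 0, 0, 0, 0, 0.035, -0.26]
    - [0, 0, 0, 0, 0, 0.035, -0.26]
    - [0, 0, 0, 0, 0, 0.035, -0.26]
    - [0, 0, 0, 0, -0.03, 0.035, -0.26]
    - [0, 0, 0, 0, -0.03, 0, -0.26]
    - [0, 0, 0, 0, 0, 0, -0.26]
    - [0, 0, 0, 0, 0, 0, -0.26]

```text
t: 11.6
eef_pos: [522.1, -92.2, 173.5]
tool_rot: [0.039, 0.706, -0.039, 0.706]
wrist_force: [0.2, 0.4, -0.4]
gripper_width: 0.628
```

```bash
python3 s.py
python3 - <<'E'
from fit import *
from plant import bot
st=bot.observe();w=bot.capture('wrist');s=bot.capture('scene');T=bot.capture('top');pickle.dump((st,w,s,T),open('3.pkl','wb'))
cv2.imwrite('pics/w3.png',cv2.hconcat([cv2.resize(w['color'],(400,300)),cv2.resize(s['color'][180:370,180:433],(400,300),interpolation=cv2.INTER_CUBIC)]))
for n,k,x in(('s',s,None),('w',w,st),('t',T,None)):
  for p in panels(k,x,amin=400):
    b=((p[0]-t)@Rb).round(1)
    if abs(b).max()<250: print(n,b,p[1],round(p[2]-yaw,3))
E
```

```text
t 11.6 board [  1.  -86.1] z 173.5 q [-0.3   0.43  1.86  0.    0.85 -0.19] F board [0.2 0.5] -0.4 open 59.7 jaw yaw err deg -0.1 toolx [ 0.  0. -1.]
s [ 15.5 102.1] [129.7 194.2] 1.549
w [14.7 50.2] [ 89.8 130.4] 0.002
t [ 17.5 109.4] [124.9 183.3] 1.541
```

View pics/w3.png

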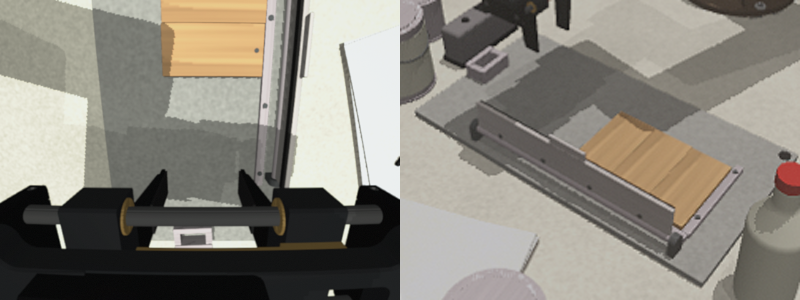

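The row is formed: the scene blob measures 129.7 x 194.2 mm. Next I turn, look from the near side, and square the ends.

Emit:
jog_arm:
  series:
    - [0, 0, -6.93, -0.0043, 0.0177, 0, -0.05]
    - [0, 0, -6.93, -0.0043, 0.0177, 0, -0.05]
    - [0, 0, -6.93, -0.0043, 0.0177, 0, -0.05]
    - [0, 0, -6.93, -0.0043, 0.0177, 0, -0.05]
    - [0, 0, -6.93, -0.0043, 0.0177, 0, -0.05]
    - [0, 0, -6.93, -0.0043, 0.0177, 0, -0.05]
    - [0, 0, -6.93, -0.0043, 0.0177, 0, -0.05]
    - [0, 0, -6.93, -0.0043, 0.0176, 0, -0.05]
    - [0, 0, -6.93, -0.0044, 0.0176, 0, -0.05]
    - [0, 0, -6.93, -0.0044, 0.0176, 0, -0.05]

```text
t: 12.58
eef_pos: [478.3, 87.0, 172.7]
tool_rot: [0.434, 0.558, -0.435, 0.558]
wrist_force: [0.7, 0.2, 0.1]
gripper_width: 0.526
```

Emit:
jog_arm:
  series:
    - [0, 0, -6.93, -0.0044, 0.0176, 0, -0.05]
    - [0, 0, -6.93, -0.0044, 0.0176, 0, -0.05]
    - [0, 0, -6.93, -0.0044, 0.0176, 0, -0.05]
    - [0, 0, 0, 0, 0, 0, -0.05]
    - [0, 0, 0, 0, 0, 0, -0.05]

```text
t: 13.0
eef_pos: [465.3, 139.1, 172.9]
tool_rot: [-0.525, -0.473, 0.526, -0.473]
wrist_force: [-0.6, 0.3, -0.5]
gripper_width: 0.525
```

```bash
python3 s.py
python3 - <<'E'
from fit import *
from plant import bot
st=bot.observe();w=bot.capture('wrist');pickle.dump((st,w),open('4.pkl','wb'))
cv2.imwrite('pics/w4.png',w['color'])
for p in panels(w,st,amin=400): print(((p[0]-t)@Rb).round(1),p[1],round(p[2]-yaw,3))
E
```

```text
t 13.0 board [-80.7 137.6] z 172.9 q [ 0.15  0.38  1.96 -0.    0.8   1.83] F board [-0.7  0.3] -0.5 open 49.9 jaw yaw err deg -89.7 toolx [-0.001 -0.    -1.   ]
[ 15.3 101.8] [129.9 191.4] 1.558
```

View pics/w4.png

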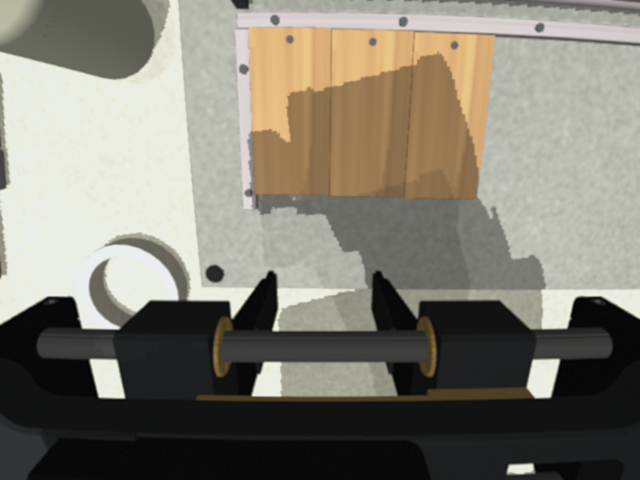

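The wrist view shows the row (250..495, 28..198) measuring 129.9 x 191.4 mm. It is tight to the fence at (250,110) and the stop at (370,30). I'll press the near ends once for certainty.

Emit:
jog_arm:
  series:
    - [0, 0, 0, 0, 0, -0.034, -0.05]
    - [0, 0, 0, 0, 0, -0.034, -0.05]
    - [0, 0, 0, 0, 0, -0.034, -0.05]
    - [0, 0, 0, 0, 0, -0.034, -0.05]
    - [0, 0, 0, 0.007, -0.0008, 0, -0.05]
    - [0, 0, 0, 0.007, -0.0008, 0, -0.05]
    - [0, 0, 0, 0.004, -0.0004, 0, -0.05]
    - [0, 0, 0, 0.003, -0.0003, 0, -0.05]
    - [0, 0, 0, 0.003, -0.0003, 0, -0.05]
    - [0, 0, 0, 0, 0, 0, -0.05]

```text
t: 13.88
eef_pos: [485.9, 135.2, 37.3]
tool_rot: [-0.524, -0.474, 0.529, -0.47]
wrist_force: [-16.0, 3.6, 2.6]
gripper_width: 0.526
```

Emit:
jog_arm:
  series:
    - [0, 0, 0, -0.006, 0.0006, 0, -0.05]
    - [0, 0, 0, -0.0059, 0.0006, 0, -0.05]
    - [0, 0, 0, 0.0023, 0.0212, 0, -0.05]
    - [0, 0, 0, -0.0023, -0.0212, 0, -0.05]
    - [0, 0, 0, -0.0025, -0.022, 0, -0.05]
    - [0, 0, 0, -0.0025, -0.022, 0, -0.05]
    - [0, 0, 0, -0.0023, -0.022, 0, -0.05]
    - [0, 0, 0, 0.006, -0.0006, 0, -0.05]
    - [0, 0, 0, 0.006, -0.0006, 0, -0.05]
    - [0, 0, 0, 0, 0, 0, -0.05]

```text
t: 14.72
eef_pos: [478.3, 69.1, 37.2]
tool_rot: [-0.524, -0.474, 0.53, -0.469]
wrist_force: [-19.1, -6.2, 8.5]
gripper_width: 0.527
```

```bash
python3 s.py
```

```text
t 14.72 board [-60.1  69.4] z 37.2 q [ 0.01  0.61  2.07 -0.    0.47  1.69] F board [-18.3  -8.2] 8.5 open 50.1 jaw yaw err deg -90.1 toolx [-0.011 -0.    -1.   ]
```

Emit:
jog_arm:
  series:
    - [0, 0, 0, -0.0149, 0.0016, 0, 0.6]
    - [0, 0, 0, -0.01, 0.0011, 0.035, 0.6]
    - [0, 0, 0, 0, 0, 0.036, 1]
    - [0, 0, 0, 0, 0, 0.036, 1]
    - [0, 0, 0, 0, 0, 0.036, 1]
    - [0, 0, 0, 0, 0, 0, 1]
    - [0, 0, 0, 0, 0, 0, 1]

```text
t: 15.3
eef_pos: [458.9, 72.7, 182.6]
tool_rot: [0.528, 0.471, -0.525, 0.473]
wrist_force: [0.7, -0.4, -0.3]
gripper_width: 0.09
```

```bash
python3 s.py
python3 - <<'E'
from fit import *
from plant import bot
st=bot.observe();w=bot.capture('wrist');s=bot.capture('scene');pickle.dump((st,w,s),open('5.pkl','wb'))
for c,q in((w,st),(s,None)):
  for p in panels(c,q,amin=400):
    if p[1][1]>150:print(((p[0]-t)@Rb).round(1),p[1],round(p[2]-yaw,3))
cv2.imwrite('pics/w5.png',cv2.hconcat([w['color'][0:300,100:500],cv2.resize(s['color'][200:340,230:417],(400,300),interpolation=cv2.INTER_CUBIC)]))
E
```

```text
t 15.3 board [-79.8  70.9] z 182.6 q [ 0.01  0.33  2.   -0.    0.8   1.7 ] F board [ 0.7 -0.3] -0.3 open 8.5 jaw yaw err deg -90.0 toolx [ 0.006 -0.    -1.   ]
[ 16.6 101.6] [129.5 191.4] 1.568
[ 17.  102.7] [129.6 191.1] 1.563
[-170.2 -894.9] [206.4 460.4] 0.214
[ -445.2 -1812.9] [152.  554.5] 0.119
```

View pics/w5.png

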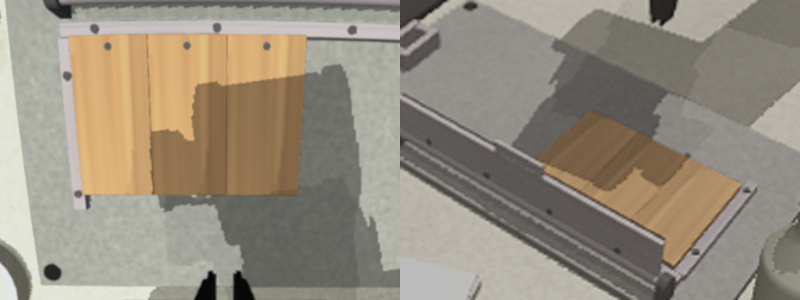

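The row is still tight (129.5 x 191.3 mm, yaw error ≈0.005) and flush with the stop and fence. Next I go behind the bar with the fingers shut.

Emit:
jog_arm:
  series:
    - [0, 0, 0, 0.0285, -0.0076, 0, 1]
    - [0, 0, 0, 0.0285, -0.0076, 0, 1]
    - [0, 0, 0, 0.0285, -0.0076, 0, 1]
    - [0, 0, 0, 0.0285, -0.0076, 0, 1]
    - [0, 0, 0, 0.0285, -0.0076, 0, 1]
    - [0, 0, 0, 0.0285, -0.0076, 0, 1]
    - [0, 0, 0, 0.0285, -0.0076, 0, 1]
    - [0, 0, 0, 0.0285, -0.0076, 0, 1]
    - [0, 0, 0, 0, 0, 0, 1]
    - [0, 0, 0, 0, 0, 0, 1]

```text
t: 16.23
eef_pos: [685.9, 11.2, 177.4]
tool_rot: [-0.526, -0.472, 0.528, -0.471]
wrist_force: [-0.1, 1.2, 0.7]
gripper_width: 0.001
```

```bash
python3 s.py
python3 - <<'E'
from fit import *
from plant import bot
st=bot.observe();w=bot.capture('wrist');s=bot.capture('scene')
cv2.imwrite('pics/w6.png',cv2.hconcat([cv2.resize(w['color'],(400,300)),cv2.resize(s['color'][100:370,150:510],(400,300),interpolation=cv2.INTER_CUBIC)]))
E
```

```text
t 16.23 board [152.6  34.5] z 177.4 q [-0.08  0.63  1.45 -0.    1.06  1.6 ] F board [-0.2  1.2] 0.7 open 0.1 jaw yaw err deg -90.1 toolx [-0.003  0.    -1.   ]
```

View pics/w6.png

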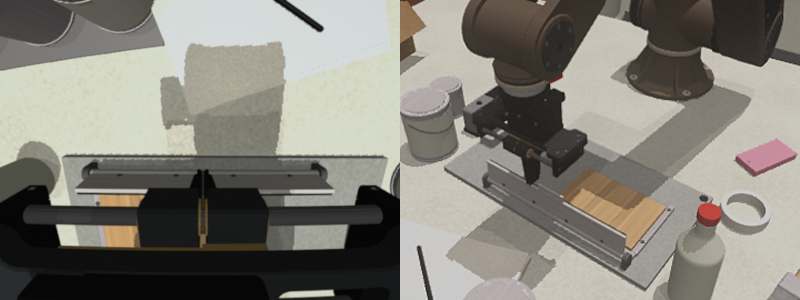

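The wrist view shows the shut fingers at (203,175) beyond the upright bar, whose free edge is near row 185. The scene view agrees. I descend behind it and push it towards the robot.

Emit:
jog_arm:
  series:
    - [0, 0, 0, 0, 0, -0.028, 1]
    - [0, 0, 0, 0, 0, -0.028, 1]
    - [0, 0, 0, 0, 0, -0.028, 1]
    - [0, 0, 0, -0.008, 0.0009, 0, 1]
    - [0, 0, 0, -0.008, 0.0009, 0, 1]
    - [0, 0, 0, -0.008, 0.0009, 0, 1]
    - [0, 0, 0, -0.006, 0.0007, 0, 1]
    - [0, 0, 0, -0.006, 0.0007, 0, 1]
    - [0, 0, 0, -0.005, 0.0005, 0, 1]
    - [0, 0, 0, -0.005, 0.0005, 0, 1]

```text
t: 17.17
eef_pos: [640.2, 16.5, 97.4]
tool_rot: [0.528, 0.471, -0.526, 0.472]
wrist_force: [4.4, -0.7, -2.3]
gripper_width: 0.006
```

```bash
python3 s.py
```

```text
t 17.17 board [106.5  34.9] z 97.4 q [-0.08  0.66  1.65 -0.    0.83  1.6 ] F board [ 4.5 -0.2] -2.3 open 0.6 jaw yaw err deg -90.1 toolx [ 0.003 -0.    -1.   ]
```

Emit:
jog_arm:
  series:
    - [0, 0, 0, -0.0056, 0.0006, -0.0025, 1]
    - [0, 0, 0, -0.0056, 0.0006, -0.0025, 1]
    - [0, 0, 0, -0.0053, 0.0006, -0.0041, 1]
    - [0, 0, 0, -0.0053, 0.0006, -0.0041, 1]
    - [0, 0, 0, -0.0026, 0.0003, -0.0037, 1]
    - [0, 0, 0, -0.0026, 0.0003, -0.0037, 1]
    - [0, 0, 0, -0.0026, 0.0003, -0.0037, 1]

```text
t: 17.75
eef_pos: [610.0, 19.8, 71.4]
tool_rot: [-0.527, -0.472, 0.527, -0.472]
wrist_force: [3.2, -0.0, 1.9]
gripper_width: 0.004
```

Emit:
jog_arm:
  series:
    - [0, 0, 0, -0.0012, 0.0001, -0.0038, 1]
    - [0, 0, 0, -0.0012, 0.0001, -0.0038, 1]
    - [0, 0, 0, -0.0012, 0.0001, -0.0038, 1]
    - [0, 0, 0, -0.0012, 0.0001, -0.0038, 1]
    - [0, 0, 0, 0, 0, 0, 1]

```text
t: 18.17
eef_pos: [605.1, 20.2, 56.4]
tool_rot: [-0.527, -0.472, 0.527, -0.472]
wrist_force: [-0.6, 0.5, 0.4]
gripper_width: -0.0
```

```bash
python3 s.py
```

```text
t 18.17 board [71.2 34.6] z 56.4 q [-0.08  0.68  1.76 -0.    0.7   1.61] F board [-0.7  0.4] 0.4 open -0.0 jaw yaw err deg -90.1 toolx [-0.001 -0.    -1.   ]
```

Emit:
jog_arm:
  series:
    - [0, 0, 0, 0, 0, -0.001, 1]
    - [0, 0, 0, 0, 0, -0.001, 1]
    - [0, 0, 0, 0, 0, 0, 1]

```text
t: 18.42
eef_pos: [605.1, 20.1, 56.2]
tool_rot: [-0.527, -0.472, 0.527, -0.472]
wrist_force: [-5.8, 0.1, 22.4]
gripper_width: 0.003
```

Emit:
jog_arm:
  series:
    - [0, 0, 0, 0, 0, -0.001, 1]
    - [0, 0, 0, 0, 0, 0, 1]

```text
t: 18.58
eef_pos: [605.2, 20.2, 56.2]
tool_rot: [0.527, 0.472, -0.527, 0.472]
wrist_force: [-8.3, 0.5, 33.4]
gripper_width: 0.005
```

```bash
python3 s.py
python3 - <<'E'
from fit import *
from plant import bot
s=bot.capture('scene')
cv2.imwrite('pics/w7.png',cv2.resize(s['color'][160:360,170:437],(800,600),interpolation=cv2.INTER_CUBIC))
E
```

```text
t 18.58 board [71.3 34.6] z 56.2 q [-0.08  0.68  1.76 -0.    0.7   1.61] F board [-8.3 -0.4] 33.4 open 0.5 jaw yaw err deg -90.0 toolx [ 0. -0. -1.]
```

View pics/w7.png

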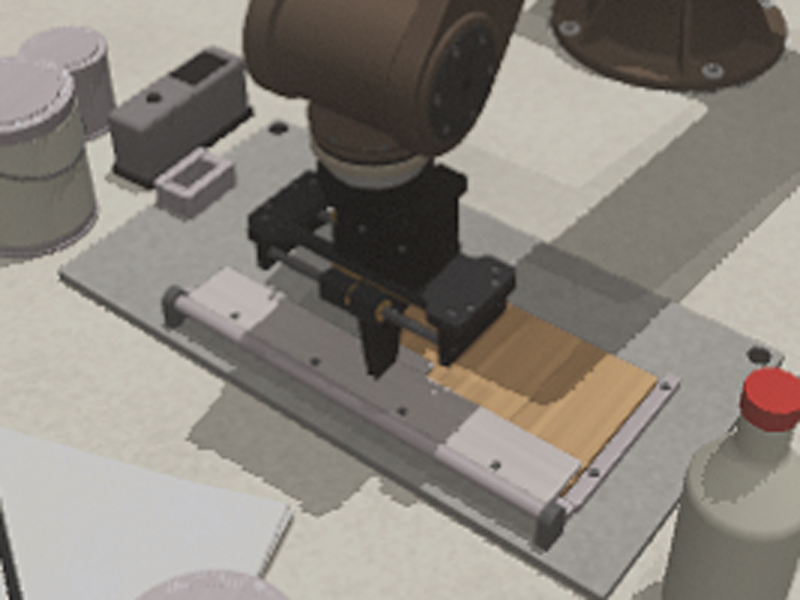

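The picture shows the bar lying flat across the panels (strip from (175,300) to (560,500)), with the fingertip pressing on it at (378,370). Tip height is 37.2 mm, against 37 expected. I retreat straight up, then look.

Emit:
jog_arm:
  series:
    - [0, 0, 0, 0, 0, 0.006, 1]
    - [0, 0, 0, 0, 0, 0.03, 1]
    - [0, 0, 0, 0, 0, 0.035, 1]
    - [0, 0, 0, 0, 0, 0.035, 1]
    - [0, 0, 0, -0.03, 0, 0.02, 1]
    - [0, 0, 0, -0.035, 0, 0, 1]
    - [0, 0, 0, -0.035, 0, 0, 1]
    - [0, 0, 0, -0.035, 0, 0, 1]
    - [0, 0, 0, 0, 0, 0, 1]
    - [0, 0, 0, 0, 0, 0, 1]

```text
t: 19.47
eef_pos: [468.9, 20.2, 179.9]
tool_rot: [-0.526, -0.472, 0.527, -0.471]
wrist_force: [-0.4, -1.2, 0.7]
gripper_width: 0.003
```

```bash
python3 s.py
python3 - <<'E'
from fit import *
from plant import bot
st=bot.observe();w=bot.capture('wrist');s=bot.capture('scene')
for c,q in((w,st),(s,None)):
  for p in panels(c,q,amin=400):
    if p[1][1]>150:print(((p[0]-t)@Rb).round(1),p[1],round(p[2]-yaw,3))
cv2.imwrite('pics/w8.png',cv2.hconcat([cv2.resize(w['color'],(400,300)),cv2.resize(s['color'][180:380,180:447],(400,300),interpolation=cv2.INTER_CUBIC)]))
E
```

```text
t 19.47 board [-64.1  19.9] z 179.9 q [-0.1   0.35  1.99 -0.    0.81  1.58] F board [-0.3 -1.3] 0.7 open 0.3 jaw yaw err deg -90.1 toolx [-0.001 -0.    -1.   ]
[  5.8 101.8] [107.8 192.1] 1.567
[  2.6 102.5] [100.9 191.5] 1.562
[-170.2 -894.9] [206.4 460.4] 0.214
[ -445.2 -1812.9] [152.  554.5] 0.119
```

View pics/w8.png

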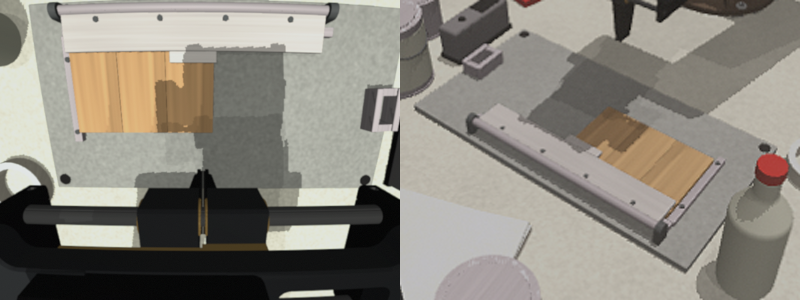

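The bar is flat, the row has not moved (near ends at the same board x), and nothing is touched. I hand it in.

```bash
python3 -c "
from plant import bot
print(bot.finish_job())"
```

```text
the job is handed in; nothing more can be done
None
```

The job is done and handed in at about 19.5 s of the 67 s allowed; the hand-in gave no verdict. I pushed each panel square to the stop, then pushed all three sideways against the fence. After that I pressed the near ends once more and folded the bar over from behind until it lay flat.

- **Panel row:** it measures 129.5 x 191.3 mm before folding, against 130 x 192 mm nominal, and is square to the board within about 0.01 rad. The pictures show no gaps at the stop, the fence or between panels. Folding the bar did not move the near ends.
- **Bar:** it looks flat in both views. Its top was 37.2 mm above the bench under the fingertip, against 37 mm expected. The arm was well clear at hand-in.
- **Forces:** the highest wrist force I read was about 53 N, during the sideways push through the fingers.
- **Other items:** I did not touch any of the other things on the bench, and the ones in the last pictures look undisturbed.
- **Disagreement:** my board-frame fit from the top camera is only good to about 2–3 mm. It puts the row centre at about (16.6, 101.6) mm, where the finished row should be at (15, 104). I relied on contact forces and the close views rather than those coordinates.

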